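Pull a spring fixture to its mark and hold

ROBOT

A 7-joint arm with a two-finger parallel gripper is mounted at the origin on a cart in front of the work surface, level with it; the furniture and walls round the work are solid. World frame = base frame: x ahead of the robot, y to its left, z up, the work surface at z = 0. Lengths are in m, angles in rad, forces in N, time in s.
With the tool pointing down it reaches from about 0.425 to 0.825 m from the base axis. Payload 3.6 kg.
Tool frame: the origin (TCP) lies midway between the tips of the shut fingers; the grasp point (between the pads) lies 19 mm behind it (r.tcp_to_grasp is the distance from the TCP to the grasp point, in m); z points along the fingers, x is the direction in which the jaws open and shut, and the axes are right-handed (so a half turn about z gives the same grasp; the last joint's range is limited). The gripper opens to 85 mm and grips with 20 to 120 N. Pads are 22 mm wide; open, the fingers measure 114 mm over their backs; the gripper's body (76 mm by 85 mm) begins 54 mm behind the grasp point. The pads swing forward as they close: fully open they stand 13 mm farther back than shut.
Start: joints at [-1.31, 0.615, -0.013, 1.423, 0.008, 1.103, -0.04], TCP at [0.184, 0.623, 0.231] pointing down, gripper open.
Joint ranges: [-3.12, 3.12], [-0.3, 2.06], [-1.34, 1.32], [0.26, 2.42], [-1.36, 4.5], [0.01, 1.98], [-2.84, 2.84]. Speed limits (rad/s): [2.79, 2.79, 3.14, 3.14, 3.14, 3.14, 3.14].

INTERFACE

Orientations are given as a unit quaternion [x, y, z, w].
In Python, from rig import r, capture, workorder gives the robot as it stands.
- The arm moves only by the tool move_arm, never from a script. Its argument "increments" is a list of rows, each an object with "hand": the opening, from 0 (shut) to 1 (fully open); "linear": the shift along the tool's x, y, z in m, a list of three; "yaw": the turn about the tool's z in degrees. A call has 1 to 20 rows; each row is the pose to reach, as a shift and turn from the pose commanded when the call began, along the tool's axes at that moment; what a row does not reach only later rows make up. A row lasts 1/10 s, in which the tool goes at most 50 mm and 8.59 degrees, less where a joint would pass 70% of its speed; a pose out of reach is approached as far as the arm can. A call with a gripper value outside its range is refused whole. The fingers move at their own pace and stop on an object; the grip force is fixed at half the most. Time passes only in rows, so rows that repeat a pose let the fingers close. It gives the time, the measured TCP pose, the force and the opening at its end, in the units of the state.
- r.get_state(): the state, without advancing time (a new reading comes with each control period).
- capture(name): name is "side" or "top"; returns a dict with "image" (384x512x3 uint8, red, green, blue), "intrinsics" (3x3 intrinsics, pixels), "cam_to_world" (4x4, takes a point from camera to world coordinates). Camera axes: x right, y up, looking along -z (the intrinsics and any distortion apply to the point x, -y, -z); pixel columns grow to the right and rows downward; lengths in m; the calibration is good to about 2 mm. A picture is of the moment at which its call begins. There is no depth.
- workorder.hand_in(): hands the job in, once; it reports no verdict.
The state is a dict: "clock": time; "joint_positions": joint angles; "dq": joint speeds; "tau": joint torques, N m; "position": TCP position; "ee_rot": TCP orientation; "ft_force": force on the tool from outside, world axes, zero at the start; "wrist_torque": the same for the moment, N m; "finger_gap": finger opening in m.
Only numpy, scipy, OpenCV 4.12 (cv2) and the standard library are available. Lean on these libraries where they do the work, as an engineer would, in place of code of your own. Each camera call takes 0.05 s, during which the arm holds its last target. There are 200 camera calls.

TASK

Pick up the yellow pull handle, hang its ring over the upturned hook on the spring fixture's slide, and pull the slide out by the handle until its black pointer stands on the red mark, without pulling well past it. Finish while still holding it there: the spring pulls back, so keep the grip and the pull on the handle, with the hand clear of the fixture itself. Do not shift the red mark or the other things on the bench.

Things in the scene. Friction and masses are not known exactly. Their poses are not given: they have to be found in the camera images.
- pull_handle: Loose pull handle, 0.1 to 0.2 kg, lying flat on the bench: a yellow bar 92 x 22 x 22 mm (black end collars 26 mm wide) with a steel ring eye on a shank at its +x end. Origin: underside of the yellow bar, at mid-length; +x runs along the bar towards the ring, z up. Bar axis and ring lie 11 mm above the underside. Grip the bar across its 22 mm width.
- grip_center (a point): Centre of the yellow bar, 11 mm above its underside.
- eye_center (a point): Centre of the handle's ring eye, 87 mm ahead of the bar's centre along +x. The ring lies flat (its hole is vertical): 44 mm outside, 24 mm clear hole, round bar 10 mm thick.
- jig: Spring pull fixture, fixed to the bench: blue base 215 x 92 x 10 mm (x -100 to +115, y -56 to +36 mm), grey spring housing 42 mm high (x 40 to 118), end block 26 mm high (x -97 to -85), white scale 16 mm high on the -y side. Origin: on the bench under the hook stem at home (1 mm). The slide is pulled along the fixture's own -x, away from the housing; z up. It has no latch.
- slide (a joint): How far the aluminium slide block (30 x 46 mm, top at 34.5 mm above the bench) is pulled out along the fixture's -x, in m: 0 = home, end stop at 0.068. A return spring pulls it home: about 3.6 N at home plus 120 N per m of pull (about 10 N at the farthest mark).
- hook_root (a point): On the slide: the hook's upright stem (round, 8 mm thick, rising from the block), 42 mm above the bench. Moves with the slide. Hung with its ring centre 40 to 48 mm above the bench, the handle clears the fixture.
- hook_tip (a point): On the slide: the free upper end of the hook, 74 mm above the bench; the stem is straight to 50 mm, then leans, so that the tip is 6 mm further towards the fixture's +x (towards the housing) than the stem. The ring goes on from above with the handle level and its bar pointing along the fixture's -x.
- pointer_tip (a point): End of the slide's thin black pointer over the white scale, on the fixture's -y side. Same x as the hook stem within 1 mm.
- mark (a joint): Where the red mark is set: how far the slide must be pulled out for the pointer to stand at its middle, in m (0.028 to 0.052). It is stiff and stays put unless pushed.
- mark_center (a point): Middle of the red mark, a red clip 10 mm wide along x straddling the white scale, top 18.5 mm above the bench.
- paste_tin: Bystander: round tin with a green lid, 66 mm across, 26 mm high. Origin: centre of its underside. Leave it alone.
- oil_bottle: Bystander: small standing oil bottle with a red nozzle, 44 mm across, 145 mm high. Origin: centre of its underside. Leave it alone.
- machined_part: Bystander: white machined block with a pocket, 42 x 60 x 16 mm. Origin: centre of its underside. Leave it alone.
- stock_brass: Bystander: brass bar, 16 x 70 x 16 mm. Origin: centre of its underside. Leave it alone.
- tape_roll: Bystander: black tape roll lying flat, 62 mm across, 19 mm high. Origin: centre of its underside. Leave it alone.
- chuck_key: Bystander: steel T-handled chuck key, 52 x 65 x 12 mm. Origin: centre of its underside. Leave it alone.

How it is judged:
By the outcome, as a careful person would: the job done as asked, in the order asked, and still so for the second after the job is handed in, while the arm keeps its last pose, push and grip.
It also fails if it takes over 38 s, if anything falls off the work surface, if the arm or the gripper's body presses on something with over 40 N, if the wrist force passes 120 N, or if a joint passes its speed limit or range.

## Working session

There is one attempt and no reset: what is moved stays moved. The work goes in short steps, Python scripts to look and compute and a tool call to move; the robot and the scene stay as the last step left them, time stands still between calls to the robot, and variables do not carry over. Pictures are saved under pics/ and viewed, about 8 in all and at most 12, crops included, and the job is handed in when it is done.

Besides the shell and the picture viewer there is one more tool, called after ">>>" as name(argument=value, ...), one argument or row to a line, values as JSON. move_arm: Moves the arm, as the interface text tells. Its arguments: {"type":"object","properties":{"increments":{"type":"array","items":{"type":"object","properties":{"hand":{"type":"number"},"linear":{"type":"array","items":{"type":"number"}},"yaw":{"type":"number"}}}}},"required":["increments"]}

```bash
mkdir -p pics
cat > h.py <<'E'
import numpy as np, cv2
from rig import r, capture, workorder
def snap(name,fn,crop=None,scale=1):
    c=capture(name); im=c["image"][:,:,::-1]
    np.savez("pics/%s.npz"%fn,K=c["intrinsics"],T=c["cam_to_world"],im=im)
    show(fn,fn,crop,scale); return c
def show(fn,out,crop=None,scale=1):
    im=np.load("pics/%s.npz"%fn)["im"]
    if crop: u0,v0,u1,v1=crop; im=im[v0:v1,u0:u1]
    cv2.imwrite("pics/%s.png"%out,cv2.resize(im,None,fx=scale,fy=scale,interpolation=cv2.INTER_CUBIC))
def px2w(fn,u,v,z):
    d=np.load("pics/%s.npz"%fn);K,T=d["K"],d["T"]
    q=np.linalg.inv(K)@[u,v,1]; ray=T[:3,:3]@[q[0],-q[1],-q[2]]; o=T[:3,3]
    return o+ray*(z-o[2])/ray[2]
def w2px(fn,p):
    d=np.load("pics/%s.npz"%fn);K,T=d["K"],d["T"]
    c=np.linalg.inv(T)@[*p,1]; q=K@[c[0],-c[1],-c[2]]; return q[:2]/q[2]
E
python3 - <<'E'
from h import *
for n in("top","side"):
    c=snap(n,n+"0",scale=1.5); print(n,c["intrinsics"],c["cam_to_world"])
print(r.get_state(), [k for k in c])
E
```

```text
top [[388.06900024   0.         251.26163371]
 [  0.         388.06900024 196.63016503]
 [  0.           0.           1.        ]] [[-0.01210471  0.99833778 -0.05634855  0.45777275]
 [-0.99962493 -0.01069739  0.02521037  0.27607334]
 [ 0.02456568  0.05663258  0.99809282  1.03685469]
 [ 0.          0.          0.          1.        ]]
side [[469.39119413   0.         253.41254948]
 [  0.         469.39119413 196.3919767 ]
 [  0.           0.           1.        ]] [[ 0.94756568  0.18047657 -0.26371859  0.14352218]
 [-0.31888797  0.48048832 -0.81697089 -0.91422247]
 [-0.02073041  0.85823026  0.51284605  0.83106049]
 [ 0.          0.          0.          1.        ]]
{'clock': 0.1, 'joint_positions': array([-1.31048111,  0.61582056, -0.01262321,  1.42477664,  0.00810841,
        1.10342808, -0.04044979]), 'dq': array([ 0.00016069, -0.00069404,  0.00112462, -0.00381956, -0.00145822,
        0.00053415, -0.00042811]), 'tau': array([ 2.41763206e-03, -4.70386183e+01,  2.60834796e-01, -1.71570808e+01,
        1.01341784e-02,  5.87638729e-03,  4.83751748e-06]), 'position': array([0.18367109, 0.6227674 , 0.23024267]), 'ee_rot': array([ 8.00897295e-01,  5.98800554e-01, -9.43410819e-04,  7.27241518e-04]), 'ft_force': array([-0.53865246, -0.69724132, -0.118663  ]), 'wrist_torque': array([-0.00085602,  0.01548217, -0.00362925]), 'finger_gap': 0.08523388681403145} ['image', 'intrinsics', 'cam_to_world']
```

View pics/top0.png

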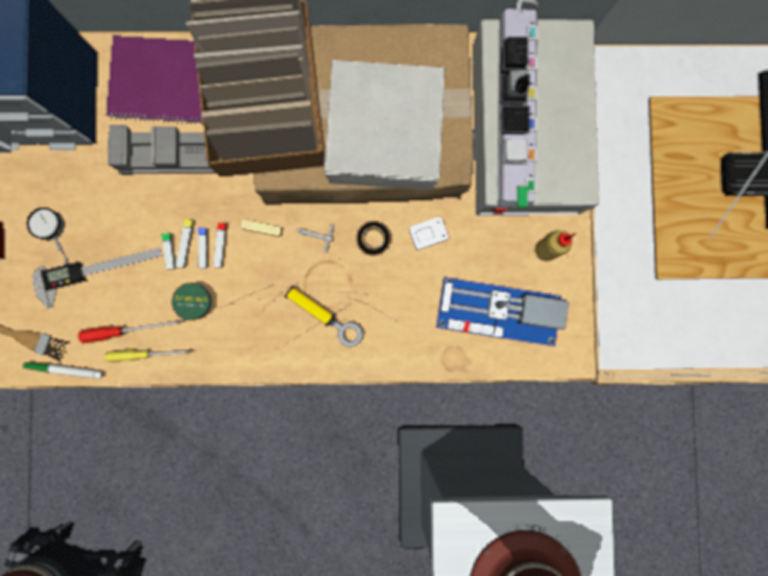

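View pics/side0.png

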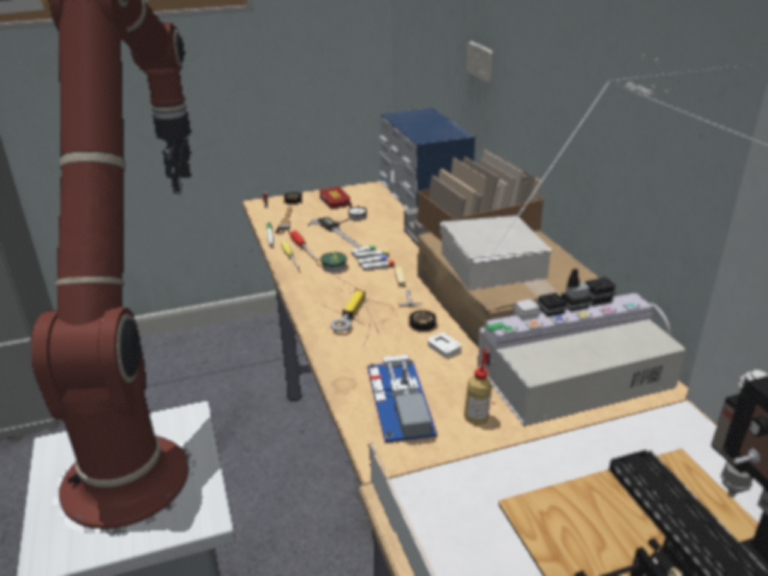

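The top view shows the handle at about (310,305)-(350,333) with its ring toward the lower right. The jig is at (437-567, 280-345), with the housing to the right. I'll enlarge this area.

Run:
```python
from h import *
show("top0","topA",(185,180,385,235),4)
show("side0","sideA",(210,185,310,300),5)
```

```text
(no output)
```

View pics/topA.png

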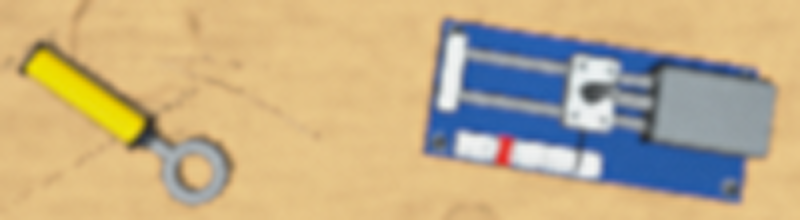

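View pics/sideA.png

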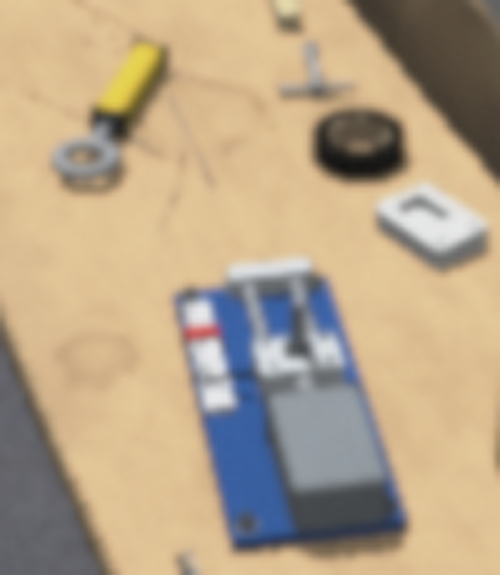

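```bash
cat > fit.py <<'E'
from h import *
from scipy.optimize import least_squares
tp=lambda x,y:((x+.5)/4-.5+185,(y+.5)/4-.5+180)
sp=lambda x,y:((x+.5)/5-.5+210,(y+.5)/5-.5+185)
J=[("top0",tp(445,18),(-100,36,10)),("top0",tp(424,155),(-100,-56,10)),("top0",tp(741,203),(115,-56,10)),("top0",tp(757,68),(115,36,10)),
("top0",tp(592,93),(0,0,34.5)),
("side0",sp(178,292),(-100,-56,10)),("side0",sp(325,277),(-100,36,10)),("side0",sp(236,542),(115,-56,5)),("side0",sp(405,523),(115,36,5))]
def W(q,p): c,s=np.cos(q[2]),np.sin(q[2]); x,y,z=np.array(p)/1e3; return np.array([q[0]+c*x-s*y,q[1]+s*x+c*y,z])
def inv(q,w): c,s=np.cos(q[2]),np.sin(q[2]); d=np.array(w[:2])-q[:2]; return 1e3*np.array([c*d[0]+s*d[1],-s*d[0]+c*d[1]])
def fit(view): 
    f=lambda q:np.concatenate([w2px(n,W(q,p))-np.array(u) for n,u,p in J if view in n])
    return least_squares(f,[.48,-.1,-1.7],loss="soft_l1")
if __name__=="__main__":
    for v in("top","side","0"):
        s=fit(v); print(v,s.x,np.degrees(s.x[2])); print(s.fun.reshape(-1,2).round(2).tolist())
    q=s.x
    print("mark",inv(q,px2w("top0",*tp(505,150),.0185)),inv(q,px2w("side0",*sp(202,331),.0185)))
    print("pointer",inv(q,px2w("top0",*tp(580,168),.017)))
    im=np.load("pics/top0.npz")["im"].astype(int)
    m=((im[:,:,2]>150)&(im[:,:,1]>120)&(im[:,:,0]<70)).astype(np.uint8); m[:, :180]=0;m[:,260:]=0
    n,l,st,c=cv2.connectedComponentsWithStats(m); i=1+st[1:,4].argmax(); print(st[i],c[i])
    vy,vx=np.nonzero(l==i); vx0,vy0,x0,y0=cv2.fitLine(np.c_[vx,vy].astype(np.float32),cv2.DIST_L2,0,.01,.01).ravel()
    a=px2w("top0",x0,y0,.018); b=px2w("top0",x0+20*vx0,y0+20*vy0,.018)
    print("bar c",a,"yaw",np.degrees(np.arctan2(*(b-a)[1::-1])))
    e=px2w("top0",*tp(196,171),.014);e2=px2w("side0",*sp(87,158),.014)
    print("eye",e,e2,"dist",np.linalg.norm((e-a)[:2]),"yaw c->eye",np.degrees(np.arctan2(*(e-a)[1::-1])))
    st=r.get_state(); from scipy.spatial.transform import Rotation as R; print(R.from_quat(st["ee_rot"]).as_matrix().round(4))
E
python3 fit.py
```

```text
top [ 0.49595351  0.03957333 -1.73533255] -99.42723112254427
[[-0.54, -0.0], [-0.33, -0.06], [0.22, 0.25], [0.82, -0.15], [-0.05, -0.04]]
side [ 0.49523502  0.04518924 -1.74001618] -99.69558326103858
[[-0.81, -0.47], [0.62, -0.86], [-0.67, 0.71], [0.85, 0.13]]
0 [ 0.4954926   0.04084695 -1.73756219] -99.5549800119617
[[-0.97, 0.1], [-0.84, 0.03], [-0.31, 0.52], [0.37, 0.12], [-0.53, 0.14], [-0.35, 0.38], [1.14, -0.07], [0.1, 1.82], [1.7, 1.16]]
mark [-46.56176691 -44.26112119] [-51.21858959 -48.00649179]
pointer [  4.46837086 -48.28563066]
[191 193  30  23 254] [205.8503937  203.48031496]
bar c [0.4985918  0.36957621 0.018     ] yaw -125.20189853879481
eye [0.44825578 0.29741778 0.014     ] [0.44592643 0.30062192 0.014     ] dist 0.08798041879102894 yaw c->eye -124.8987218105611
[[ 2.829e-01  9.592e-01 -6.000e-04]
 [ 9.592e-01 -2.829e-01 -2.300e-03]
 [-2.400e-03  0.000e+00 -1.000e+00]]
```

>>> move_arm(
  increments=[
    {"hand": 1,"linear": [-0.006,0.018,0.006],"yaw": -4},
    {"hand": 1,"linear": [-0.018,0.053,0.018],"yaw": -11},
    {"hand": 1,"linear": [-0.029,0.085,0.029],"yaw": -18},
    {"hand": 1,"linear": [-0.04,0.117,0.04],"yaw": -25},
    {"hand": 1,"linear": [-0.051,0.15,0.051],"yaw": -32},
    {"hand": 1,"linear": [-0.062,0.182,0.062],"yaw": -39},
    {"hand": 1,"linear": [-0.074,0.217,0.074],"yaw": -46},
    {"hand": 1,"linear": [-0.085,0.249,0.085],"yaw": -53},
    {"hand": 1,"linear": [-0.097,0.284,0.097],"yaw": -60},
    {"hand": 1,"linear": [-0.108,0.316,0.108],"yaw": -66},
    {"hand": 0.8,"linear": [-0.12,0.352,0.12],"yaw": -70},
    {"hand": 0.7,"linear": [-0.127,0.372,0.127],"yaw": -71.4},
    {"hand": 0.7,"linear": [-0.13,0.3815,0.13],"yaw": -71.4},
    {"hand": 0.7,"linear": [-0.13,0.3815,0.13],"yaw": -71.4},
    {"hand": 0.7,"linear": [-0.13,0.3815,0.13],"yaw": -71.4},
    {"hand": 0.7,"linear": [-0.13,0.3815,0.13],"yaw": -71.4},
  ],
)

```text
clock: 1.7
position: [0.511, 0.3932, 0.102]
ee_rot: [0.299, 0.954, 0.001, -0.001]
ft_force: [0.2, 0.3, -0.2]
finger_gap: 0.0597
```

Run:
```python
from h import *
from scipy.spatial.transform import Rotation as R
s=r.get_state(); print(s["clock"],s["position"],R.from_quat(s["ee_rot"]).as_matrix().round(4).tolist(),s["joint_positions"].round(2))
snap("side","s1",(190,160,310,280),4.5)
```

```text
1.7 [0.51104515 0.39321331 0.10201509] [[-0.8208, 0.5712, -0.0006], [0.5712, 0.8208, 0.0019], [0.0016, 0.0012, -1.0]] [-0.49  0.76 -0.34  1.57  0.31  0.86  1.58]
```

View pics/s1.png

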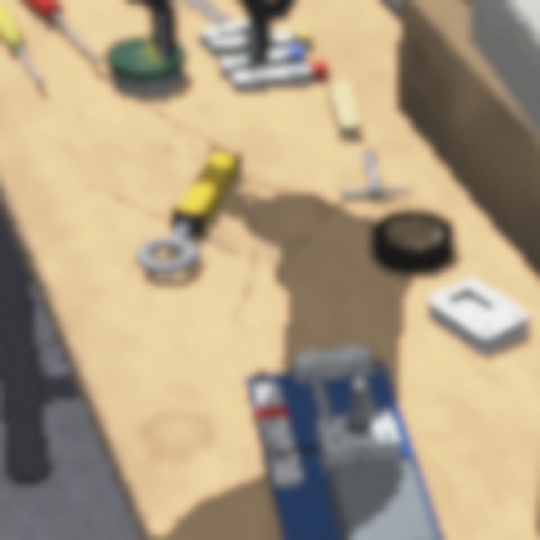

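>>> move_arm(
  increments=[
    {"hand": 0.7,"linear": [-0.002,-0.001,0.015],"yaw": 0},
    {"hand": 0.7,"linear": [-0.003,-0.0015,0.04],"yaw": 0},
    {"hand": 0.7,"linear": [-0.003,-0.0015,0.065],"yaw": 0},
    {"hand": 0.7,"linear": [-0.003,-0.0015,0.085],"yaw": 0},
    {"hand": 0.7,"linear": [-0.003,-0.0015,0.095],"yaw": 0},
    {"hand": 0.7,"linear": [-0.003,-0.0015,0.0995],"yaw": 0},
    {"hand": 0.7,"linear": [-0.003,-0.0015,0.0995],"yaw": 0},
  ],
)

```text
clock: 2.45
position: [0.5143, 0.388, 0.0014]
ee_rot: [0.301, 0.954, -0.0, -0.0]
ft_force: [-0.7, -0.3, 0.6]
finger_gap: 0.06
```

>>> move_arm(
  increments=[
    {"hand": 0.3,"linear": [0,0,0],"yaw": 0},
    {"hand": 0,"linear": [0,0,0],"yaw": 0},
    {"hand": 0,"linear": [0,0,0],"yaw": 0},
    {"hand": 0,"linear": [0,0,0],"yaw": 0},
    {"hand": 0,"linear": [0,0,0],"yaw": 0},
    {"hand": 0,"linear": [0,0,0],"yaw": 0},
    {"hand": 0,"linear": [0,0,0],"yaw": 0},
  ],
)

```text
clock: 3.15
position: [0.515, 0.3891, 0.0033]
ee_rot: [0.301, 0.954, 0.001, 0.0]
ft_force: [-0.2, 0.9, 5.8]
finger_gap: 0.0209
```

>>> move_arm(
  increments=[
    {"hand": 0,"linear": [0,0,-0.01],"yaw": 0},
    {"hand": 0,"linear": [0,0,-0.03],"yaw": 0},
    {"hand": 0,"linear": [0,0,-0.055],"yaw": 0},
    {"hand": 0,"linear": [-0.005,-0.007,-0.078],"yaw": -1},
    {"hand": 0,"linear": [-0.018,-0.026,-0.092],"yaw": -4},
    {"hand": 0,"linear": [-0.036,-0.053,-0.095],"yaw": -8},
    {"hand": 0,"linear": [-0.054,-0.079,-0.095],"yaw": -11},
    {"hand": 0,"linear": [-0.073,-0.106,-0.095],"yaw": -14},
    {"hand": 0,"linear": [-0.091,-0.132,-0.095],"yaw": -18},
    {"hand": 0,"linear": [-0.109,-0.158,-0.095],"yaw": -21},
    {"hand": 0,"linear": [-0.123,-0.178,-0.095],"yaw": -24},
    {"hand": 0,"linear": [-0.132,-0.192,-0.095],"yaw": -25},
    {"hand": 0,"linear": [-0.136,-0.1975,-0.095],"yaw": -25.5},
    {"hand": 0,"linear": [-0.136,-0.1975,-0.095],"yaw": -25.5},
    {"hand": 0,"linear": [-0.136,-0.1975,-0.095],"yaw": -25.5},
    {"hand": 0,"linear": [-0.136,-0.1975,-0.095],"yaw": -25.5},
  ],
)

```text
clock: 4.75
position: [0.5125, 0.1499, 0.097]
ee_rot: [0.082, 0.997, 0.001, 0.0]
ft_force: [-0.5, -0.2, -1.6]
finger_gap: 0.0209
```

Run:
```python
from h import *
from scipy.spatial.transform import Rotation as R
s=r.get_state(); print(s["clock"],s["position"],R.from_quat(s["ee_rot"]).as_matrix().round(4).tolist(),s["joint_positions"].round(2))
snap("side","s2");snap("top","t2")
a=np.load("pics/s2.npz")["im"][205:305,210:310]; b=np.load("pics/t2.npz")["im"][165:245,280:400]
a=cv2.resize(a,None,fx=4,fy=4,interpolation=2)
b=cv2.resize(b,None,fx=3.3333,fy=3.3333,interpolation=2)
o=np.zeros((400,800,3),np.uint8); o[:,:400]=a; o[:b.shape[0],400:400+b.shape[1]]=b[:400,:400]; cv2.imwrite("pics/c2.png",o)
```

```text
4.75 [0.51249339 0.14985046 0.09699414] [[-0.9866, 0.1634, 0.0004], [0.1634, 0.9866, 0.0012], [-0.0002, 0.0013, -1.0]] [-0.01  0.66 -0.49  1.9   0.46  0.7   2.21]
```

View pics/c2.png

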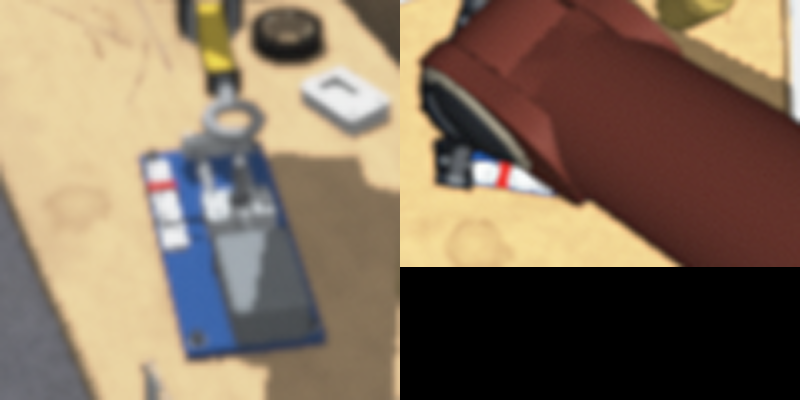

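Run:
```python
from h import *
show("s2","s2z",(240,215,300,270),10)
```

```text
(no output)
```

View pics/s2z.png

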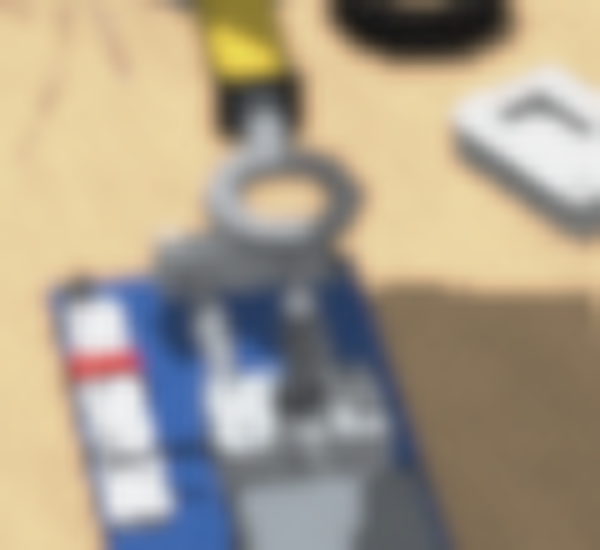

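Run:
```python
from h import *
from fit import fit,inv
q=fit("0").x
z=lambda x,y:((x+.5)/10-.5+240,(y+.5)/10-.5+215)
tcp=r.get_state()["position"][:2]
e=px2w("s2",*z(285,197),.1065); tip=px2w("s2",*z(299,295),.073); base=px2w("s2",*z(298,403),.036)
for n,p in(("eye",e),("tip",tip),("base",base),("tcp",tcp)): print(n,p,inv(q,p))
print("pred eye", tcp+ .113*np.array([np.cos(q[2]),np.sin(q[2])]), "pointer",inv(q,px2w("s2",*z(110,458),.017)),"mark",inv(q,px2w("s2",*z(107,364),.0185)))
```

```text
eye [0.49007984 0.04107105 0.1065    ] [ 0.67749167 -5.37487259]
tip [0.4940615  0.04146279 0.073     ] [-0.36974336 -1.51347275]
base [0.49389237 0.04213457 0.036     ] [-1.00412707 -1.79176614]
tcp [0.51246131 0.14948113] [-109.94378017   -1.29931651]
pred eye [0.493704   0.03804881] pointer [-10.41751516 -52.74483445] mark [-50.40414187 -47.41592208]
```

>>> move_arm(
  increments=[
    {"hand": 0,"linear": [-0.003,-0.001,0],"yaw": 0},
    {"hand": 0,"linear": [-0.003,-0.001,0.006],"yaw": 0},
    {"hand": 0,"linear": [-0.003,-0.001,0.014],"yaw": 0},
    {"hand": 0,"linear": [-0.003,-0.001,0.022],"yaw": 0},
    {"hand": 0,"linear": [-0.003,-0.001,0.03],"yaw": 0},
    {"hand": 0,"linear": [-0.003,-0.001,0.036],"yaw": 0},
    {"hand": 0,"linear": [-0.003,-0.001,0.038],"yaw": 0},
    {"hand": 0,"linear": [-0.003,-0.001,0.038],"yaw": 0},
  ],
)

```text
clock: 5.65
position: [0.5152, 0.1466, 0.0584]
ee_rot: [0.083, 0.997, -0.0, -0.0]
ft_force: [0.2, -0.0, -1.5]
finger_gap: 0.0208
```

Run:
```python
from h import *
snap("side","s3",(240,215,300,270),10); print(r.get_state()["position"],r.get_state()["ft_force"])
```

```text
[0.51540329 0.14669716 0.05872601] [ 0.36604007  0.33515809 -0.88468374]
```

View pics/s3.png

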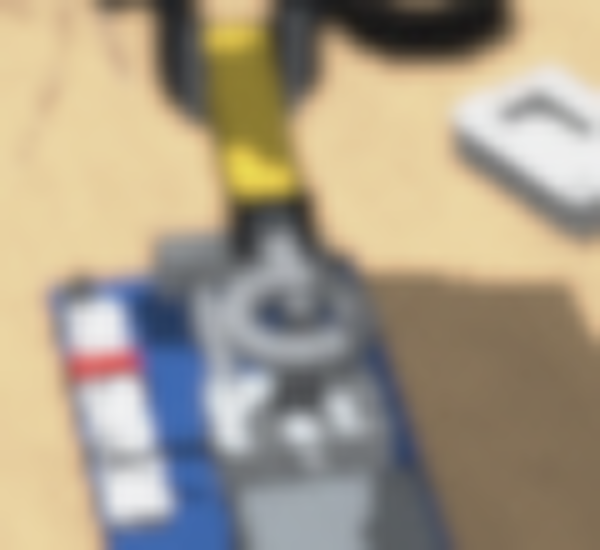

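The hook tip shows inside the ring hole at about (297,295), with the ring centred near (292,310). There is no contact force, so I'll keep lowering.

>>> move_arm(
  increments=[
    {"hand": 0,"linear": [0,0,0.006],"yaw": 0},
    {"hand": 0,"linear": [0,0,0.012],"yaw": 0},
    {"hand": 0,"linear": [0,0,0.018],"yaw": 0},
    {"hand": 0,"linear": [0,0,0.023],"yaw": 0},
    {"hand": 0,"linear": [0,0,0.024],"yaw": 0},
    {"hand": 0,"linear": [0,0,0.024],"yaw": 0},
    {"hand": 0,"linear": [0,0,0.024],"yaw": 0},
  ],
)

```text
clock: 6.4
position: [0.5155, 0.1467, 0.0349]
ee_rot: [0.083, 0.997, 0.0, 0.0]
ft_force: [0.1, -0.6, -1.8]
finger_gap: 0.0207
```

>>> move_arm(
  increments=[
    {"hand": 0,"linear": [0,0.003,0],"yaw": 0},
    {"hand": 0,"linear": [0,0.006,0],"yaw": 0},
    {"hand": 0,"linear": [0,0.01,0],"yaw": 0},
    {"hand": 0,"linear": [0,0.014,0],"yaw": 0},
    {"hand": 0,"linear": [0,0.018,0],"yaw": 0},
    {"hand": 0,"linear": [0,0.022,0],"yaw": 0},
    {"hand": 0,"linear": [0,0.026,0],"yaw": 0},
    {"hand": 0,"linear": [0,0.03,0],"yaw": 0},
    {"hand": 0,"linear": [0,0.034,0],"yaw": 0},
    {"hand": 0,"linear": [0,0.038,0],"yaw": 0},
    {"hand": 0,"linear": [0,0.04,0],"yaw": 0},
    {"hand": 0,"linear": [0,0.04,0],"yaw": 0},
    {"hand": 0,"linear": [0,0.04,0],"yaw": 0},
  ],
)

```text
clock: 7.7
position: [0.5214, 0.1832, 0.0342]
ee_rot: [0.084, 0.996, -0.003, -0.001]
ft_force: [-0.0, -6.7, -0.4]
finger_gap: 0.0209
```

Run:
```python
from h import *
snap("side","s4",(235,205,295,260),10);snap("top","t4"); s=r.get_state();print(s["position"],s["ft_force"],s["finger_gap"])
```

```text
[0.5214207  0.18317073 0.03417379] [-0.25312602 -6.84805483 -2.90687631] 0.020846722942642424
```

View pics/s4.png

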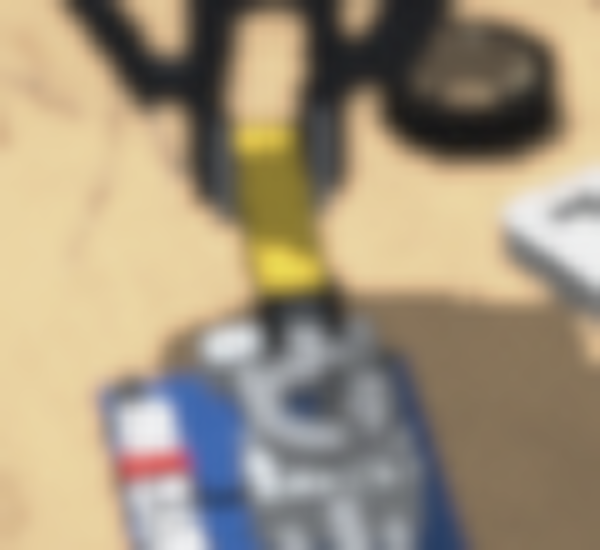

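Run:
```python
from h import *
from fit import fit,inv,tp
q=fit("0").x
z2=lambda x,y:((x+.5)/10-.5+240,(y+.5)/10-.5+215)
z4=lambda x,y:((x+.5)/10-.5+235,(y+.5)/10-.5+205)
for zp in(.017,.02,.0225,.025):
    print(zp,"home",inv(q,px2w("s2",*z2(110,458),zp)),"now",inv(q,px2w("s4",*z4(172,499),zp)),"top home",inv(q,px2w("top0",*tp(580,168),zp)))
print("mark",inv(q,px2w("s2",*z2(107,364),.0185)),inv(q,px2w("s4",*z4(155,465),.0185)))
print("block top",inv(q,px2w("top0",*tp(592,93),.0345)), "tcp",inv(q,r.get_state()["position"]))
im=np.load("pics/top0.npz")["im"].astype(int)
for n in("top0","t4","s2"):
    im=np.load("pics/%s.npz"%n)["im"].astype(int); m=(im[:,:,2]>im[:,:,1]+60)&(im[:,:,2]>im[:,:,0]+60)
    m2=np.zeros_like(m); 
    a=(slice(210,225),slice(300,320)) if n!="s2" else (slice(245,258),slice(240,262))
    w=np.clip(im[:,:,2]-im[:,:,1]-30,0,None)[a]; vv,uu=np.mgrid[a]; c=((w*uu).sum()/w.sum(),(w*vv).sum()/w.sum()); print(n,c,w.sum(),inv(q,px2w(n,*c,.0185)))
```

```text
0.017 home [-10.41751516 -52.74483445] now [-35.7464057  -45.44571389] top home [  4.46837086 -48.28563066]
0.02 home [ -6.69299344 -53.24531398] now [-31.9285412  -45.97309236] top home [  3.79130337 -48.3678691 ]
0.0225 home [ -3.58922534 -53.66238026] now [-28.74698744 -46.41257441] top home [  3.22708047 -48.43640114]
0.025 home [ -0.48545724 -54.07944653] now [-25.56543369 -46.85205647] top home [  2.66285757 -48.50493317]
mark [-50.40414187 -47.41592208] [-50.05219927 -48.04174585]
block top [1.32489141 0.57624512] tcp [-144.65320076    1.94350683]
top0 (np.float64(310.3201871657754), np.float64(218.12466577540107)) 2992 [-47.6279208  -47.08544649]
t4 (np.float64(311.01721809588116), np.float64(217.15158676569885)) 2962 [-46.18035828 -44.27232573]
s2 (np.float64(249.64663212435232), np.float64(250.97512953367877)) 965 [-50.60328997 -49.11112106]
```

>>> move_arm(
  increments=[
    {"hand": 0,"linear": [0,0.003,0],"yaw": 0},
    {"hand": 0,"linear": [0,0.006,0],"yaw": 0},
    {"hand": 0,"linear": [0,0.01,0],"yaw": 0},
    {"hand": 0,"linear": [0,0.014,0],"yaw": 0},
    {"hand": 0,"linear": [0,0.017,0],"yaw": 0},
    {"hand": 0,"linear": [0,0.02,0],"yaw": 0},
    {"hand": 0,"linear": [0,0.021,0],"yaw": 0},
    {"hand": 0,"linear": [0,0.021,0],"yaw": 0},
    {"hand": 0,"linear": [0,0.021,0],"yaw": 0},
  ],
)

```text
clock: 8.7
position: [0.5245, 0.2017, 0.0337]
ee_rot: [0.084, 0.996, -0.005, -0.002]
ft_force: [0.1, -8.7, -2.0]
finger_gap: 0.0212
```

```bash
cat > two.py <<'E'
import sys
from h import *
from fit import fit,inv
n=sys.argv[1]; q=fit("0").x
snap("side","s"+n);snap("top","t"+n); s=r.get_state();print(s["clock"],s["position"],s["ft_force"],s["finger_gap"],inv(q,s["position"]))
a=np.load("pics/s%s.npz"%n)["im"][220:260,240:280]; b=np.load("pics/t%s.npz"%n)["im"][195:235,290:330]
cv2.imwrite("pics/c%s.png"%n,np.hstack([cv2.resize(x,None,fx=10,fy=10,interpolation=2) for x in(a,b)]))
E
python3 two.py 5
```

```text
8.8 [0.52456288 0.20173526 0.03372007] [-0.23867201 -8.06279939 -0.70367583] 0.02067331692226788 [-163.48176181    1.96049021]
```

View pics/c5.png

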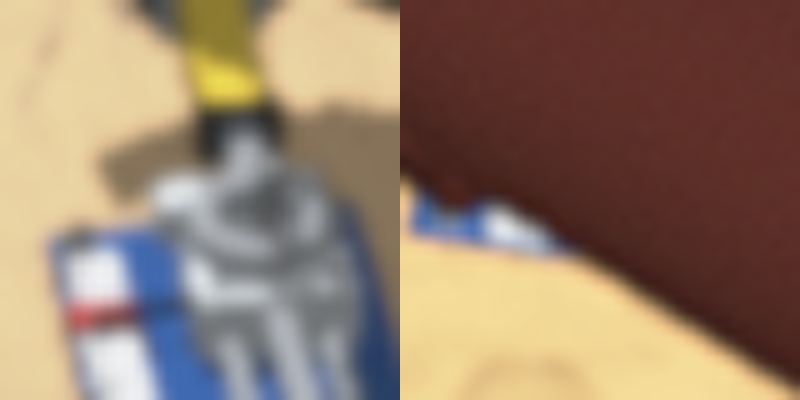

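Run:
```python
from h import *
from fit import fit,inv,W
q=fit("0").x
def prof(n,y,z,xs):
    uv=np.array([w2px(n,W(q,(x,y,z))) for x in xs],np.float32)
    im=np.load("pics/%s.npz"%n)["im"]; return cv2.remap(im,uv[None,:,0],uv[None,:,1],cv2.INTER_LINEAR)[0].astype(int)
def dark(n,y,z,x0,x1):
    xs=np.arange(x0,x1,.5); g=prof(n,y,z,xs).sum(1); i=g.argmin(); k=slice(max(i-8,0),i+9); w=np.clip(np.median(g)-g[k]-20,0,None); return round((w*xs[k]).sum()/max(w.sum(),1),2),int(g.min()),int(np.median(g))
def red(n,y,x0=-62,x1=-34):
    xs=np.arange(x0,x1,.5); p=prof(n,y,.0185,xs); w=np.clip(p[:,2]-p[:,1]-20,0,None); return round((w*xs).sum()/max(w.sum(),1),2)
for y in(-42,-45,-48): print(y,"top0 ptr",dark("top0",y,.0225,-12,14),"red",red("top0",y))
for y in(-36,-38,-40,-42,-45,-48): print(y,"s2 ptr",dark("s2",y,.0225,-18,12),"s4",dark("s4",y,.0225,-45,-15),"s5",dark("s5",y,.0225,-62,-35),"red",red("s2",y),red("s4",y))
for y in(-15,-10,12,15):
    xs=np.arange(-30,30,1.); g=prof("top0",y,.0345,xs).sum(1); d=np.gradient(g); print("block",y,xs[d.argmax()],xs[d.argmin()],g[::4])
```

```text
-42 top0 ptr (np.float64(6.33), 507, 706) red -43.6
-45 top0 ptr (np.float64(6.13), 521, 698) red -43.81
-48 top0 ptr (np.float64(5.55), 551, 675) red -44.01
-36 s2 ptr (np.float64(9.02), 340, 395) s4 (np.float64(-43.39), 474, 530) s5 (np.float64(-60.53), 439, 524) red 0.0 0.0
-38 s2 ptr (np.float64(4.66), 341, 436) s4 (np.float64(-43.87), 560, 623) s5 (np.float64(-61.04), 531, 623) red 0.0 0.0
-40 s2 ptr (np.float64(7.05), 340, 464) s4 (np.float64(-43.57), 612, 687) s5 (np.float64(-60.99), 581, 688) red 0.0 0.0
-42 s2 ptr (np.float64(8.26), 340, 478) s4 (np.float64(-43.57), 639, 706) s5 (np.float64(-61.2), 602, 707) red 0.0 0.0
-45 s2 ptr (np.float64(8.51), 341, 480) s4 (np.float64(-43.4), 643, 700) s5 (np.float64(-61.26), 600, 700) red 0.0 0.0
-48 s2 ptr (np.float64(7.58), 341, 493) s4 (np.float64(-43.21), 617, 668) s5 (np.float64(-61.48), 587, 665) red 0.0 0.0
block -15 -7.0 25.0 [436 425 409 419 423 411 533 606 636 704 715 696 611 595 489]
block -10 -6.0 24.0 [429 438 446 445 431 417 571 660 666 706 709 704 668 639 492]
block 12 -6.0 24.0 [367 384 401 384 361 374 575 704 673 601 555 532 503 441 369]
block 15 -7.0 23.0 [453 470 484 472 439 419 564 682 688 700 699 692 649 544 448]
```

Run:
```python
from h import *
from fit import fit,inv,W
q=fit("0").x
def prof(n,y,z,xs):
    uv=np.array([w2px(n,W(q,(x,y,z))) for x in xs],np.float32)
    im=np.load("pics/%s.npz"%n)["im"]; return cv2.remap(im,uv[None,:,0],uv[None,:,1],cv2.INTER_LINEAR)[0].astype(int)
def dark(n,y,z,x0,x1):
    xs=np.arange(x0,x1,.5); g=prof(n,y,z,xs).sum(1); i=g.argmin(); k=slice(max(i-8,0),i+9); w=np.clip(np.median(g)-g[k]-20,0,None); return round((w*xs[k]).sum()/max(w.sum(),1),2),int(g.min()),int(np.median(g))
def red(n,y,x0=-64,x1=-34):
    xs=np.arange(x0,x1,.5); p=prof(n,y,18.5,xs); w=np.clip(p[:,2]-p[:,1]-20,0,None); return round((w*xs).sum()/max(w.sum(),1),2)
for y in(-40,-43,-46,-49,-52): print(y,"top0 ptr",dark("top0",y,22.5,-12,14),"red",red("top0",y))
for y in(-30,-33,-36,-40,-44,-48,-50,-53): print(y,"s2 ptr",dark("s2",y,22.5,-18,12),"s4",dark("s4",y,22.5,-40,-15),"s5",dark("s5",y,22.5,-58,-35),"red",red("s2",y),red("s4",y))
for y in(-18,-15,-10,15,18):
    xs=np.arange(-30,30,1.); g=prof("top0",y,34.5,xs).sum(1); d=np.gradient(g); print("block",y,xs[d.argmax()],xs[d.argmin()],g[::4])
```

```text
-40 top0 ptr (np.float64(1.2), 477, 656) red -46.8
-43 top0 ptr (np.float64(1.29), 507, 702) red -46.87
-46 top0 ptr (np.float64(1.07), 526, 699) red -47.11
-49 top0 ptr (np.float64(0.42), 557, 677) red -47.23
-52 top0 ptr (np.float64(-1.44), 533, 595) red -47.27
-30 s2 ptr (np.float64(-3.76), 270, 319) s4 (np.float64(-26.52), 263, 314) s5 (np.float64(-45.07), 269, 310) red 0.0 0.0
-33 s2 ptr (np.float64(-3.22), 266, 319) s4 (np.float64(-26.83), 261, 308) s5 (np.float64(-45.21), 265, 302) red 0.0 0.0
-36 s2 ptr (np.float64(-2.99), 285, 339) s4 (np.float64(-27.34), 276, 315) s5 (np.float64(-44.17), 262, 302) red 0.0 0.0
-40 s2 ptr (np.float64(-3.73), 427, 495) s4 (np.float64(-27.26), 385, 420) s5 (np.float64(-43.43), 261, 352) red -50.61 -50.57
-44 s2 ptr (np.float64(-2.86), 543, 645) s4 (np.float64(-39.13), 494, 583) s5 (np.float64(-43.46), 298, 443) red -50.61 -50.58
-48 s2 ptr (np.float64(-3.15), 544, 661) s4 (np.float64(-38.85), 481, 612) s5 (np.float64(-43.75), 327, 469) red -50.57 -50.52
-50 s2 ptr (np.float64(-3.57), 530, 644) s4 (np.float64(-38.71), 474, 596) s5 (np.float64(-42.16), 338, 468) red -50.54 -50.49
-53 s2 ptr (np.float64(-4.14), 514, 604) s4 (np.float64(-38.77), 478, 589) s5 (np.float64(-42.33), 364, 474) red -50.7 -50.62
block -18 -15.0 17.0 [382 382 392 387 497 616 636 699 715 693 621 588 448 378 390]
block -15 -13.0 16.0 [475 472 469 442 516 601 618 703 715 689 605 609 513 465 469]
block -10 -14.0 16.0 [355 376 367 366 539 689 690 688 693 707 703 650 411 316 346]
block 15 -14.0 15.0 [463 451 435 404 499 620 617 697 712 695 619 550 457 446 454]
block 18 -15.0 17.0 [361 347 329 337 483 588 581 693 710 687 599 550 420 346 347]
```

>>> move_arm(
  increments=[
    {"hand": 0,"linear": [0,0.002,0],"yaw": 0},
    {"hand": 0,"linear": [0,0.004,0],"yaw": 0},
    {"hand": 0,"linear": [0,0.006,0],"yaw": 0},
    {"hand": 0,"linear": [0,0.007,0],"yaw": 0},
    {"hand": 0,"linear": [0,0.007,0],"yaw": 0},
    {"hand": 0,"linear": [0,0.007,0],"yaw": 0},
    {"hand": 0,"linear": [0,0.007,0],"yaw": 0},
    {"hand": 0,"linear": [0,0.007,0],"yaw": 0},
  ],
)

```text
clock: 9.6
position: [0.5256, 0.2077, 0.0335]
ee_rot: [0.084, 0.996, -0.005, -0.002]
ft_force: [0.2, -8.8, -1.9]
finger_gap: 0.0206
```

```bash
python3 two.py 6
python3 - <<'E'
from h import *
from fit import fit,W
q=fit("0").x
def prof(n,y,z,xs):
    uv=np.array([w2px(n,W(q,(x,y,z))) for x in xs],np.float32)
    im=np.load("pics/%s.npz"%n)["im"]; return cv2.remap(im,uv[None,:,0],uv[None,:,1],cv2.INTER_LINEAR)[0].astype(int)
for n,x0,x1 in(("s2",-14,8),("s5",-56,-34),("s6",-62,-38)):
  for y in(-29,-31,-33,-35,-37):
    xs=np.arange(x0,x1,.5); g=prof(n,y,22.5,xs).sum(1); i=g.argmin(); k=slice(max(i-8,0),i+9); w=np.clip(np.median(g)-g[k]-10,0,None); print(n,y,round((w*xs[k]).sum()/w.sum(),2),end="; ")
  print()
E
```

```text
9.7 [0.52558074 0.20774695 0.03353695] [-1.01098848 -9.57533927 -1.1574369 ] 0.020618217903008974 [-169.57900571    1.96632741]
s2 -29 -1.79; s2 -31 -3.32; s2 -33 -3.27; s2 -35 -3.2; s2 -37 -3.31; 
s5 -29 -45.16; s5 -31 -45.48; s5 -33 -45.36; s5 -35 -44.5; s5 -37 -43.82; 
s6 -29 -50.49; s6 -31 -51.29; s6 -33 -51.39; s6 -35 -51.36; s6 -37 -50.48;
```

View pics/c6.png

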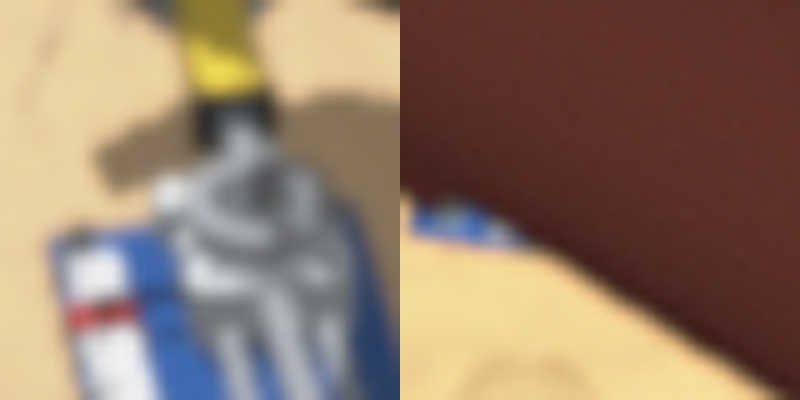

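Run:
```python
from h import *
s=r.get_state(); print(s["clock"],s["position"],np.abs(s["dq"]).max(),s["ft_force"]); print(workorder.hand_in())
s=r.get_state(); print(s["clock"],s["position"],s["ft_force"],s["finger_gap"])
```

```text
9.7 [0.52558074 0.20774695 0.03353695] 0.00270970874216059 [-1.01098848 -9.57533927 -1.1574369 ]
the job is handed in; nothing more can be done
None
the job is handed in; nothing more can be done
```

I gripped the handle near the back of its bar, lowered its ring over the hook, pulled the slide out to the red mark and handed the job in at 9.7 s, still holding it.

**Slide position:** The pointer moved 48.0 mm in the side view. From the first top picture, the red mark is set at about 48.1 mm. The pull of about 9.4 N, averaged over the last two readings, also matches the spring at 48 mm.

**Grip and clearance:** The fingers stayed closed on the bar at 20.6 mm and the arm was at rest. By the measured pose, the hand was about 50 mm clear of the fixture's end.

**What is uncertain:**
- **Pointer on the mark:** At the end the arm hid the mark from the top camera. The side view puts the pointer anywhere from 0.7 mm past the mark to about 2.5 mm short, because the pointer's height isn't known exactly.
- **Mark and other things on the bench:** The mark's position in the side view had not moved about halfway through the pull. I did not measure it again after the final pull, and I made no separate check that the other things on the bench stayed put.

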